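# Refit the gas burner cap kept behind the storage jars

## Robot

A 6-joint arm with a two-finger parallel gripper is mounted at the origin on the work surface. World frame = base frame: x ahead of the robot, y to its left, z up, the work surface at z = 0. Lengths are in m, angles in rad, forces in N, time in s.
With the tool pointing down it reaches from about 0.225 to 0.875 m from the base axis. Payload 3.4 kg.
Tool frame: the origin (TCP) lies between the finger pads; the fingertips stand 8 mm ahead of it and the grasp point (between the pads) lies 11 mm behind it; z points along the fingers, y is the line along which they close (so a half turn about z gives the same grasp; the last joint's range is limited). The gripper opens to 85 mm and grips with 20 to 120 N. Pads are 22 mm wide; open, the fingers measure 114 mm over their backs; the gripper's body (76 mm by 85 mm) begins 54 mm behind the grasp point. The pads swing forward as they close: fully open they stand 13 mm farther back than shut.
Start: joints at [1.152, 0.276, 1.505, -0, 1.361, -0.121], TCP at [0.169, 0.55, 0.239] pointing down, gripper open.
Joint ranges: [-2.89, 2.89], [-0.75, 2.08], [0.22, 2.7], [-1.18, 4.32], [0.11, 2.71], [-2.7, 2.7]. Speed limits (rad/s): [2.57, 2.57, 3.14, 3.14, 3.14, 3.14].

## Interface

Orientations are given as a unit quaternion [w, x, y, z].
In Python, from rig import manip gives the robot as it stands.
- The arm moves only by the tool move_arm, never from a script. Its argument "deltas" is a list that holds one entry, the list of rows, each a list of 5 numbers: the shift along the tool's x, y, z normalised to -1 to 1, where 1 is 80 cm, then the turn about the tool's z normalised to -1 to 1, where 1 is 120 degrees, then the closure, from -1 (fully open) to 1 (shut). In form: [[[tx, ty, tz, twist, grip], ...]]. A call has 1 to 12 rows; each row is the pose to reach, as a shift and turn from the pose commanded when the call began, along the tool's axes at that moment; what a row does not reach only later rows make up. A row lasts 1/10 s, in which the tool goes at most 50 mm and 8.59 degrees, less where a joint would pass 70% of its speed; a pose out of reach is approached as far as the arm can. A call with a number of a shift or a turn outside -1 to 1 is refused whole. A call with a gripper value outside its range is refused whole. The fingers move at their own pace and stop on an object; "squeeze" is the grip in N (left out, the last holds). Time passes only in rows, so rows that repeat a pose let the fingers close. It gives the time, the measured TCP pose, the force, the opening and the grip force at its end, in the units of the state.
- manip.get_state(): the state, without advancing time (a new reading comes with each control period).
- manip.get_image(name): name is "scene" or "top" or "wrist"; returns the picture (480x640x3 uint8, red, green, blue); there is no depth.
- manip.camera_params(name): a dict with "fx", "fy", "cx", "cy" (pixels), "dist" ([k1, k2, p1, p2, k3] as OpenCV has them; the pictures are not rectified), "R" (3x3) and "t" (3): a world point X has camera coordinates R X + t; the wrist camera has in their place "tool_from_camera" (4x4, takes a point from camera to tool coordinates, whose origin is the TCP and whose axes are the flange's). Camera axes: x right, y down, z forward; pixel columns grow to the right and rows downward; lengths in m; the calibration is good to about 2 mm. A picture is of the moment at which its call begins: read the wrist's pose just before it. camera_params takes no time and is no camera call.
- manip.sign_off(): hands the job in; it is judged then, once.
The state is a dict: "clock": time; "qpos": joint angles; "qd": joint speeds; "effort": joint torques, N m; "position": TCP position; "ee_rot": TCP orientation; "contact_force": force on the tool from outside, world axes, zero at the start; "moment": the same for the moment, N m; "width": finger opening in m; "gripper_force": force on a finger pad.
Only numpy, scipy, OpenCV 4.12 (cv2) and the standard library are available. Lean on these libraries where they do the work, as an engineer would, in place of code of your own. Each camera call takes 0.05 s, during which the arm holds its last target. There are 200 camera calls.

## Task

The loose cap of the gas hob's bare burner lies on the tray, hemmed in by a glass jar, a square tin and a pepper mill. First stand all three out of the way on the chopping board, then fetch the cap and seat it fully home and flat on the bare burner, with the notch in its rim around the white spark pin; only after that stand the jar, the tin and the mill back on the tray, upright, each centred on the very cork spot where it stood at the start. Knock nothing over and leave everything else where it is.

Things in the scene. Friction and masses are not known exactly. Their poses are not given: they have to be found in the camera images.
- jar_centre (a point): Round glass storage jar with an aluminium screw lid: 58 mm diameter (lid 54 mm), 80 mm high. The point is its centre, 40 mm above its underside; z up. It starts on one of the three cork spots of the tray; that spot is where it must go back. It may face any way.
- tin_centre (a point): Dark square metal tin: 54 x 54 mm (narrower 46 mm lid from 70 mm up), 82 mm high. The point is its centre, 41 mm above its underside; x and y axes are square to its sides, z up. It starts on one of the three cork spots of the tray and must go back to that one; it may face any way.
- mill_centre (a point): Dark wooden pepper mill, round: 44 mm diameter from 15 to 60 mm up, 48 mm foot, domed head, 88 mm high with its small metal tip. The point is its centre, 43 mm above its underside; z up. It starts on one of the three cork spots of the tray and must go back to that one; it may face any way.
- cap_centre (a point): Burner cap: round, 56 mm diameter, 24 mm high, black top, aluminium side, lying right way up on the tray amid jar, tin and mill. One notch, 11 mm wide, 12 mm deep inwards from the rim and cut through from top to bottom, points along its x axis; z up. From below a blind bore, 31 mm diameter, 16 mm deep. The point is its centre, 12 mm above its underside.
- burner: Bare burner on the hob (the other one has its cap and pan support on). Fixed. Origin: on its axis at the hob's top, 8 mm above the worktop; z up. Dark cup 52 mm wide, flat seat 14 mm above origin; tapered spigot 25 mm wide, up to 25 mm; white spark pin 5 mm thick, up to 28 mm, 22 mm out along its x. The seated cap's underside is on the seat, its x along the burner's x (play 0.1 rad).
- board: Wooden chopping board, the side area: 340 mm (its x) by 200 mm (its y), 15 mm thick, lying fixed on the worktop to one side. Origin: centre of its underside. A wooden spoon lies across it, along y, near its +x end, between x = 115 and 172 mm; the rest is free.
- tray: Low white tray, fixed, 200 mm (its x) by 230 mm (its y), floor 5 mm thick, rim 16 mm high, 5 mm thick. Origin: centre of its underside; z up. On its floor three round cork spots, 68 mm wide, flush, centred at x, y = (-48, 0), (20, 68) and (20, -68) mm; the cap lies at about (20, 0). A small blue dish, 42 mm wide, 16 mm high, stands at about (-71, 85).
Things that resemble listed ones, but are neither listed nor needed, are in the scene too. Of the things that look like the part that bears mill_centre, the smallest one is meant.

How it is judged:
By the outcome, as a careful person would: the job done as asked, in the order asked, and still so for the second after the job is handed in, with the robot touching nothing.
It also fails if it takes over 152 s, if anything falls off the work surface, if the arm or the gripper's body presses on something with over 40 N, if the wrist force passes 120 N, or if a joint passes its speed limit or range.

## Working session

There is one attempt and no reset: what is moved stays moved. The work goes in short steps, Python scripts to look and compute and a tool call to move; the robot and the scene stay as the last step left them, time stands still between calls to the robot, and variables do not carry over. Pictures are saved under pics/ and viewed, at most 14 in all, crops included, and the job is handed in when it is done.

Besides the shell and the picture viewer there is one more tool, called after "Emit:" by a JSON object that holds its "api" and its "payload". move_arm: Moves the arm, as the interface text tells. Scaled input: -1 to 1 covers 80 cm each way for a shift and 120 degrees each way for a turn. Its arguments: {"type":"object","properties":{"deltas":{"type":"array","items":{"type":"array","items":{"type":"array","items":{"type":"number","minimum":-1,"maximum":1}}}},"squeeze":{"type":"number"}},"required":["deltas"]}

```bash
mkdir -p pics; ls
python3 - <<'E'
from rig import manip
import cv2,numpy as np
s=manip.get_state();print({k:np.round(v,3).tolist() for k,v in s.items()})
for n in("scene","top","wrist"):
    cv2.imwrite(f"pics/{n}0.png",manip.get_image(n)[:,:,::-1]); p=manip.camera_params(n);print(n,{k:np.round(v,4).tolist() for k,v in p.items()})
E
```

```text
pics
{'clock': 0.0, 'qpos': [1.152, 0.277, 1.506, 0.0, 1.361, -0.121], 'qd': [-0.001, -0.001, -0.001, 0.001, -0.001, -0.001], 'effort': [-0.002, -41.677, -24.582, -0.0, 0.011, -0.0], 'position': [0.168, 0.549, 0.238], 'ee_rot': [-0.0, 0.148, 0.989, -0.001], 'contact_force': [-0.362, -0.113, -0.137], 'moment': [-0.004, 0.042, 0.029], 'gripper_force': 0.0, 'width': 0.085}
scene {'fx': 436.6284, 'fy': 436.6284, 'cx': 316.7008, 'cy': 238.1987, 'dist': [-0.0166, 0.0, 0.0, 0.0, 0.0], 'R': [[0.5681, 0.8228, -0.0171], [0.6541, -0.464, -0.5974], [-0.4994, 0.3282, -0.8018]], 't': [-0.3429, -0.3293, 1.2094]}
top {'fx': 444.6314, 'fy': 444.6314, 'cx': 317.6683, 'cy': 236.9243, 'dist': [-0.0842, 0.0, 0.0, 0.0, 0.0], 'R': [[-0.007, -1.0, -0.0002], [-0.9963, 0.007, -0.0854], [0.0854, -0.0004, -0.9963]], 't': [0.0241, 0.5814, 0.8489]}
wrist {'fx': 429.5902, 'fy': 429.5902, 'cx': 327.7651, 'cy': 241.4852, 'dist': [-0.0836, 0.0, 0.0, 0.0, 0.0], 'tool_from_camera': [[0.0014, -0.9622, -0.2724, 0.0676], [1.0, 0.0015, -0.0002, 0.0001], [0.0006, -0.2724, 0.9622, -0.1347], [0.0, 0.0, 0.0, 1.0]]}
```

View pics/top0.png

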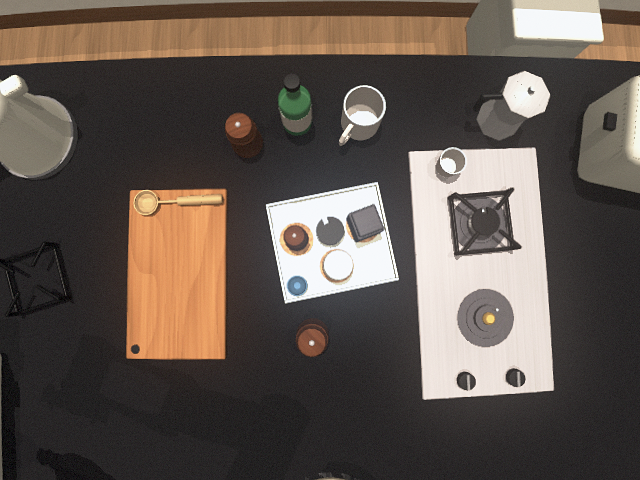

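View pics/scene0.png

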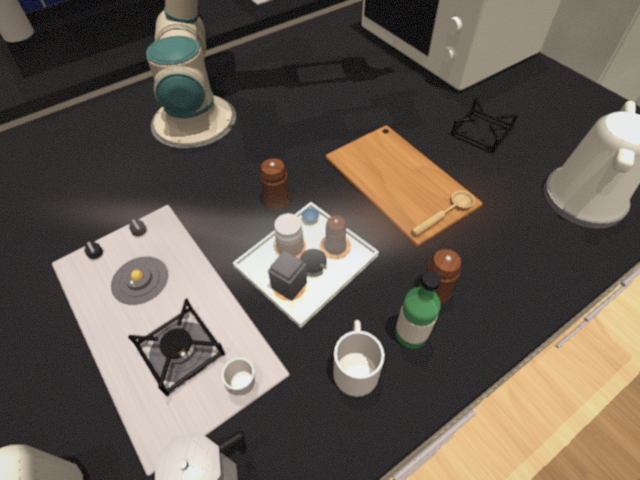

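The top view shows the mill candidates: (295,237) on the tray, small; (240,130) at the back, large; and (312,340) in front, large. The tray one is the smallest. The jar is at (338,262), the tin at (365,222), and the cap at (330,230) with its notch up-left. The bare burner is at (486,318) with its white pin near (497,309). The other burner, at (485,220), has its cap and pan support on. The board is at (177,275) with the spoon at its far end.

```bash
cat > h.py <<'E'
from rig import manip
import cv2,numpy as np
from scipy.spatial.transform import Rotation as Ro
def quat(q): return Ro.from_quat([q[1],q[2],q[3],q[0]]).as_matrix()
def cam(n):
    p=manip.camera_params(n);K=np.array([[p['fx'],0,p['cx']],[0,p['fy'],p['cy']],[0,0,1]]);d=np.array(p['dist'])
    if n=='wrist':
        s=manip.get_state();T=np.eye(4);T[:3,:3]=quat(s['ee_rot']);T[:3,3]=s['position']
        M=np.linalg.inv(T@np.array(p['tool_from_camera']));return K,d,M[:3,:3],M[:3,3]
    return K,d,np.array(p['R']),np.array(p['t'])
def cast(c,uv,z):
    K,d,R,t=c;u=cv2.undistortPoints(np.array(uv,float).reshape(-1,1,2),K,d).reshape(-1,2)
    r=np.c_[u,np.ones(len(u))]@R;o=-R.T@t
    return o+r*((z-o[2])/r[:,2])[:,None]
def proj(c,X):
    K,d,R,t=c;return cv2.projectPoints(np.array(X,float).reshape(-1,3),cv2.Rodrigues(R)[0],t,K,d)[0].reshape(-1,2)
def snap(n,name=None):
    c=cam(n);im=manip.get_image(n)[:,:,::-1].copy()
    if name: cv2.imwrite(f'pics/{name}.png',im)
    return c,im
def axis(deg=None):
    "tool yaw: tool x axis angle in world"
    R=quat(manip.get_state()['ee_rot']);return np.degrees(np.arctan2(R[1,0],R[0,0]))
def todelta(dx,dy,dz=0):
    "world shift -> normalised tool shift"
    R=quat(manip.get_state()['ee_rot']);return R.T@np.array([dx,dy,dz])/0.8
E
python3 - <<'E'
from h import *
c=cam('top');im=cv2.imread('pics/top0.png')
hsv=cv2.cvtColor(im,cv2.COLOR_BGR2HSV)
def big(m,roi):
    k=np.zeros_like(m);x0,y0,x1,y1=roi;k[y0:y1,x0:x1]=m[y0:y1,x0:x1]
    return max(cv2.findContours(k,0,2)[0],key=cv2.contourArea)
# tray
m=((hsv[...,2]>150)&(hsv[...,1]<60)).astype(np.uint8)*255
r=cv2.boxPoints(cv2.minAreaRect(big(m,(250,170,405,315))))
q=cast(c,r,.016);print('tray',r.round(1).tolist(),q[:,:2].round(4).tolist(),q.mean(0).round(4),[np.linalg.norm(q[i]-q[i-1]).round(4) for i in range(4)])
m=((hsv[...,1]>90)&(hsv[...,2]>100)).astype(np.uint8)*255
r=cv2.boxPoints(cv2.minAreaRect(big(m,(115,175,240,375))))
q=cast(c,r,.015);print('board',q[:,:2].round(4).tolist(),q.mean(0).round(4),[np.linalg.norm(q[i]-q[i-1]).round(4) for i in range(4)])
for n,uv,z in(('mill tip',(294,237),.092),('jarlid',(338,265),.085),('tinlid',(367,221),.087),('cap',(330,231),.029),('burner',(486,318),.01),('spigot',(489,318),.033),('pin',(497,310),.036),('fillmill',(312,343),.12)):
    print(n,cast(c,[uv],z).round(4))
E
```

```text
tray [[264.6000061035156, 203.89999389648438], [379.0, 181.0], [398.79998779296875, 280.20001220703125], [284.3999938964844, 303.1000061035156]] [[0.6495, 0.1258], [0.6945, -0.1042], [0.4954, -0.1398], [0.4523, 0.0862]] [ 0.5729 -0.008   0.016 ] [np.float64(0.2011), np.float64(0.2344), np.float64(0.2022), np.float64(0.2301)]
board [[0.3422, 0.4028], [0.6847, 0.4085], [0.6807, 0.2038], [0.3425, 0.2035]] [0.5125 0.3046 0.015 ] [np.float64(0.1993), np.float64(0.3426), np.float64(0.2048), np.float64(0.3381)]
mill tip [[0.576 0.063 0.092]]
jarlid [[ 0.5249 -0.0166  0.085 ]]
tinlid [[ 0.6049 -0.0706  0.087 ]]
cap [[ 0.5927 -0.0042  0.029 ]]
burner [[ 0.4179 -0.3152  0.01  ]]
spigot [[ 0.4201 -0.3125  0.033 ]]
pin [[ 0.4356 -0.3277  0.036 ]]
fillmill [[0.39   0.0311 0.12  ]]
```

Emit:
{"api": "move_arm", "payload": {"deltas": [[[-0.688, -0.518, 0, 0.517, -1], [-0.688, -0.518, 0, 0.517, -1], [-0.688, -0.518, 0, 0.517, -1], [-0.688, -0.518, 0, 0.517, -1], [-0.688, -0.518, 0, 0.517, -1], [-0.688, -0.518, 0, 0.517, -1], [-0.688, -0.518, 0, 0.517, -1], [-0.688, -0.518, 0, 0.517, -1], [-0.688, -0.518, 0, 0.517, -1], [-0.688, -0.518, 0, 0.517, -1], [-0.688, -0.518, 0, 0.517, -1], [-0.688, -0.518, 0, 0.517, -1]]], "squeeze": 40}}

```text
clock: 1.35
position: [0.5218, 0.0621, 0.2392]
ee_rot: [-0.0, 0.637, 0.771, 0.0]
contact_force: [0.7, 0.7, 0.3]
width: 0.0856
gripper_force: 0.0
```

Emit:
{"api": "move_arm", "payload": {"deltas": [[[-0.098, 0.046, 0, 0, -1], [-0.098, 0.046, 0, 0, -1], [-0.098, 0.046, 0, 0, -1], [-0.098, 0.046, 0, 0, -1], [-0.098, 0.046, 0, 0, -1]]]}}

```text
clock: 1.85
position: [0.5711, -0.005, 0.239]
ee_rot: [-0.001, 0.637, 0.771, -0.0]
contact_force: [0.7, 0.2, -0.2]
width: 0.0855
gripper_force: 0.0
```

Run:
```python
from h import *
c,im=snap('wrist','w1');s=manip.get_state();print(s['position'],axis())
print(proj(c,[[.5796,.0625,.092],[.6056,-.071,.087],[.526,-.017,.085],[.5926,-.004,.029]]).round(1).tolist())
```

```text
[ 0.57107094 -0.00472985  0.2392655 ] 100.97120213504783
[[359.3, 127.0], [355.3, 318.6], [259.1, 227.5], [352.6, 211.0]]
```

View pics/w1.png

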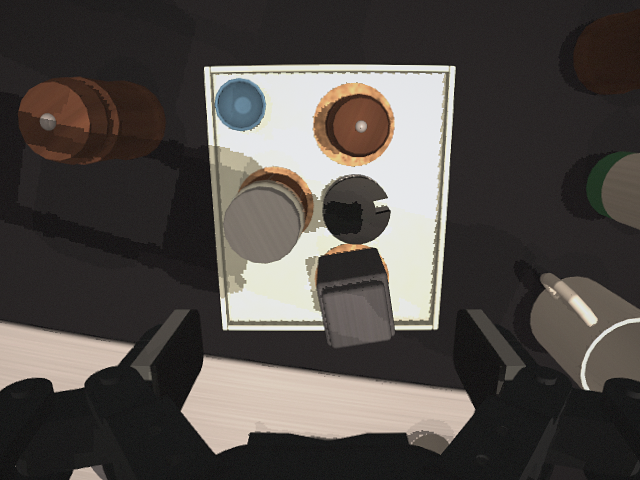

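The close view shows the mill tip at (361,126), the jar lid at (264,224), and the tin lid at (356,313), turned about 11° in the image. The cap is at (357,210) with its notch pointing right, at (385,205). I now measure these.

Run:
```python
from h import *
c=cam('wrist');im=cv2.imread('pics/w1.png')
print('mill',cast(c,[(361,126.5)],.092).round(4))
g=cv2.cvtColor(im,6);hsv=cv2.cvtColor(im,40)
# jar lid: grey disc: edge extents
print('jar', [cast(c,[p],.085)[0,:2].round(4).tolist() for p in((223,224),(304,222),(263,185),(263,263))])
q=cast(c,[(321,292),(383,278),(394,334),(331,348)],.087)[:,:2];print('tin',q.mean(0).round(4),[np.linalg.norm(q[i]-q[i-1]).round(4) for i in range(4)],[np.degrees(np.arctan2(*(q[i]-q[i-1])[::-1])).round(1) for i in range(4)])
m=(g<75).astype(np.uint8);k=np.zeros_like(m);k[172:246,320:394]=m[172:246,320:394]
m2=cv2.morphologyEx(k,cv2.MORPH_OPEN,np.ones((3,3)))
cn=max(cv2.findContours(m2,0,1)[0],key=cv2.contourArea)
w=cast(c,cn.reshape(-1,2),.029);(x,y),r=cv2.minEnclosingCircle((w[:,:2]*1000).astype(np.float32));print('cap',x,y,r)
no=cast(c,[(385,200),(386,212),(388,206)],.029);print('notch',no[:,:2].round(4).tolist(), [np.degrees(np.arctan2(p[1]-y/1000,p[0]-x/1000)).round(1) for p in no])
q=cast(c,[(205,67),(455,67),(438,329),(223,330)],.016)[:,:2];print('tray',q.round(4).tolist(),q.mean(0),[np.linalg.norm(q[i]-q[i-1]).round(4) for i in range(4)],[np.degrees(np.arctan2(*(q[i]-q[i-1])[::-1])).round(1) for i in range(4)])
cv2.imwrite('pics/w1c.png',cv2.resize(im[90:360,210:410],None,fx=2.2,fy=2.2,interpolation=2))
```

```text
mill [[0.5807 0.0633 0.092 ]]
jar [[0.5009, -0.0192], [0.556, -0.007], [0.5242, 0.013], [0.5327, -0.042]]
tin [ 0.6064 -0.0668] [np.float64(0.046), np.float64(0.0455), np.float64(0.0456), np.float64(0.0483)] [np.float64(110.2), np.float64(24.7), np.float64(-66.4), np.float64(-155.0)]
cap 594.8323364257812 -2.997300863265991 28.567142486572266
notch [[0.6168, 0.0102], [0.6199, 0.0007], [0.6203, 0.0059]] [np.float64(31.1), np.float64(8.4), np.float64(19.2)]
tray [[0.4555, 0.0856], [0.6499, 0.1236], [0.6951, -0.1], [0.4994, -0.1393]] [ 0.57495402 -0.00750445] [np.float64(0.2291), np.float64(0.1981), np.float64(0.2281), np.float64(0.1996)] [np.float64(101.1), np.float64(11.1), np.float64(-78.6), np.float64(-168.6)]
```

View pics/w1c.png

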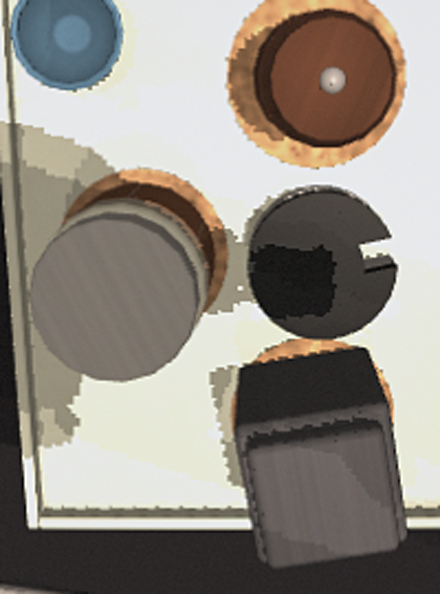

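Emit:
{"api": "move_arm", "payload": {"deltas": [[[0.081, 0.028, 0, 0, -1], [0.081, 0.028, 0, 0, -1], [0.081, 0.028, 0.06, 0, -1], [0.081, 0.028, 0.12, 0, -1], [0.081, 0.028, 0.17, 0, -1], [0.081, 0.028, 0.21, 0, -1], [0.081, 0.028, 0.235, 0, -1], [0.081, 0.028, 0.251, 0, -1], [0.081, 0.028, 0.251, 0, -1], [0.081, 0.028, 0.251, 0, 1], [0.081, 0.028, 0.251, 0, 1], [0.081, 0.028, 0.251, 0, 1]]], "squeeze": 40}}

```text
clock: 3.1
position: [0.5822, 0.0619, 0.0399]
ee_rot: [0.001, 0.637, 0.771, 0.0]
contact_force: [-2.3, -0.1, 3.0]
width: 0.0442
gripper_force: 1.2
```

Emit:
{"api": "move_arm", "payload": {"deltas": [[[0, 0, 0, 0, 1], [0, 0, 0, 0, 1], [0, 0, 0, 0, 1], [0, 0, 0, 0, 1], [0, 0, -0.02, 0, 1], [0, 0, -0.06, 0, 1], [0, 0, -0.11, 0, 1], [0, 0, -0.15, 0, 1], [0, 0, -0.15, 0, 1], [0, 0, -0.15, 0, 1]]]}}

```text
clock: 4.1
position: [0.5819, 0.0618, 0.1591]
ee_rot: [0.001, 0.637, 0.771, 0.001]
contact_force: [-0.8, -0.1, -2.1]
width: 0.0429
gripper_force: 41.0
```

Emit:
{"api": "move_arm", "payload": {"deltas": [[[0.06, 0.005, 0, 0, 1], [0.12, 0.01, 0, 0, 1], [0.18, 0.015, 0, 0, 1], [0.24, 0.02, 0, 0, 1], [0.3, 0.025, 0, 0, 1], [0.35, 0.0305, 0, 0, 1], [0.3675, 0.0305, 0.04, 0, 1], [0.3675, 0.0305, 0.08, 0, 1], [0.3675, 0.0305, 0.11, 0, 1], [0.3675, 0.0305, 0.127, 0, 1], [0.3675, 0.0305, 0.134, 0, 1], [0.3675, 0.0305, 0.134, 0, 1]]]}}

```text
clock: 5.3
position: [0.5493, 0.3547, 0.0508]
ee_rot: [-0.001, 0.637, 0.771, -0.001]
contact_force: [-0.7, -0.5, -1.5]
width: 0.0429
gripper_force: 41.0
```

Emit:
{"api": "move_arm", "payload": {"deltas": [[[0, 0, 0, 0, 1]]]}}

```text
clock: 5.4
position: [0.5504, 0.355, 0.0512]
ee_rot: [0.0, 0.637, 0.771, 0.0]
contact_force: [1.1, 0.1, -2.7]
width: 0.0433
gripper_force: 41.0
```

Emit:
{"api": "move_arm", "payload": {"deltas": [[[0, 0, 0.0025, 0, 1], [0, 0, 0.0025, 0, 1], [0, 0, 0.0025, 0, -1], [0, 0, 0.0025, 0, -1], [0, 0, 0.0025, 0, -1], [0, 0, 0.0025, 0, -1], [0, 0, -0.03, 0, -1], [0, 0, -0.09, 0, -1], [0, 0, -0.15, 0, -1], [0, 0, -0.19, 0, -1], [-0.06, -0.005, -0.19, -0.05, -1], [-0.12, -0.01, -0.19, -0.103, -1]]]}}

```text
clock: 6.6
position: [0.5611, 0.2597, 0.205]
ee_rot: [0.001, 0.547, 0.837, 0.002]
contact_force: [1.7, 0.2, -0.7]
width: 0.0856
gripper_force: 0.0
```

Emit:
{"api": "move_arm", "payload": {"deltas": [[[-0.06, -0.017, 0, 0, -1], [-0.12, -0.034, 0, 0, -1], [-0.18, -0.051, 0, 0, -1], [-0.24, -0.068, 0, 0, -1], [-0.3, -0.085, 0, 0, -1], [-0.36, -0.1016, 0, 0, -1], [-0.399, -0.1126, 0, 0, -1], [-0.399, -0.1126, 0.05, 0, -1], [-0.399, -0.1126, 0.1, 0, -1], [-0.399, -0.1126, 0.1, 0, -1]]]}}

```text
clock: 7.6
position: [0.5993, -0.069, 0.118]
ee_rot: [-0.006, 0.55, 0.835, -0.002]
contact_force: [-0.2, 0.3, -0.8]
width: 0.0857
gripper_force: 0.0
```

Run:
```python
from h import *
c,im=snap('wrist','w2');s=manip.get_state();print(s['position'],s['ee_rot'],s['qpos'],s['qd'],axis(),s['contact_force'])
```

```text
[ 0.60162975 -0.06909152  0.12099284] [-0.00306171  0.55018669  0.83503537 -0.00107231] [-2.29255428e-01  4.09335884e-01  1.60987794e+00  1.18102344e-04
  1.12886609e+00 -6.34920084e-01] [ 0.00926995 -0.04436252 -0.07991691 -0.0008448   0.00390138 -0.0002552 ] 113.23937738291646 [ 0.30832211 -0.35027444  0.68448291]
```

View pics/w2.png

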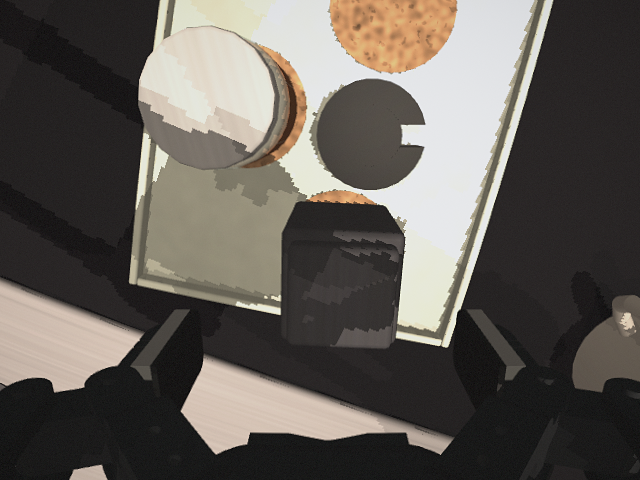

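The tin is square to the fingers, with its lid centred near (343,295). The cap is at (371,134) with its notch pointing straight right at (412,135). The arm is still settling.

Emit:
{"api": "move_arm", "payload": {"deltas": [[[0, 0, 0, 0, -1], [0, 0, 0, 0, -1], [0, 0, 0, 0, -1]]]}}

```text
clock: 7.95
position: [0.6051, -0.0693, 0.1254]
ee_rot: [0.002, 0.55, 0.835, 0.001]
contact_force: [-1.0, -0.2, -0.4]
width: 0.0855
gripper_force: 0.0
```

Run:
```python
from h import *
c,im=snap('wrist','w3');s=manip.get_state();print(s['position'],axis())
g=cv2.cvtColor(im,6)
q=cast(c,[(290,246),(402,246),(391,346),(288,344)],.087)[:,:2];print('tin',q.mean(0).round(4),[np.linalg.norm(q[i]-q[i-1]).round(4) for i in range(4)])
m=(g<90).astype(np.uint8);k=np.zeros_like(m);k[72:196,318:432]=m[72:196,318:432]
k=cv2.morphologyEx(k,cv2.MORPH_OPEN,np.ones((5,5)))
cn=max(cv2.findContours(k,0,1)[0],key=cv2.contourArea);print(cv2.boundingRect(cn),cv2.contourArea(cn))
```

```text
[ 0.60477738 -0.06927979  0.12512367] 113.2886111255667
tin [ 0.6148 -0.072 ] [np.float64(0.0463), np.float64(0.0472), np.float64(0.0474), np.float64(0.0467)]
(318, 74, 91, 107) 7662.0
```

Emit:
{"api": "move_arm", "payload": {"deltas": [[[-0.002, 0.003, 0.03, 0, -1], [-0.002, 0.003, 0.06, 0, -1], [-0.002, 0.003, 0.085, 0, -1], [-0.002, 0.003, 0.1, 0, -1], [-0.002, 0.003, 0.105, 0, -1], [-0.002, 0.003, 0.105, 0, -1], [-0.002, 0.003, 0.105, 0, 1], [-0.002, 0.003, 0.105, 0, 1], [-0.002, 0.003, 0.105, 0, 1], [-0.002, 0.003, 0.105, 0, 1], [-0.002, 0.003, 0.105, 0, 1], [-0.002, 0.003, 0.105, 0, 1]]]}}

```text
clock: 9.2
position: [0.6073, -0.0702, 0.0406]
ee_rot: [0.001, 0.55, 0.835, 0.0]
contact_force: [-0.8, -0.7, 5.8]
width: 0.054
gripper_force: 42.9
```

Emit:
{"api": "move_arm", "payload": {"deltas": [[[0, 0, 0, 0, 1], [0, 0, -0.02, 0, 1], [0, 0, -0.06, 0, 1], [0, 0, -0.11, 0, 1], [0, 0, -0.15, 0, 1], [0, 0, -0.15, 0, 1], [0, 0, -0.15, 0, 1], [0, 0, -0.15, 0, 1]]]}}

```text
clock: 10.0
position: [0.605, -0.0696, 0.1572]
ee_rot: [-0.002, 0.55, 0.835, -0.001]
contact_force: [-0.2, 0.1, -2.4]
width: 0.0538
gripper_force: 42.7
```

Emit:
{"api": "move_arm", "payload": {"deltas": [[[0.06, 0.014, 0, 0, 1], [0.12, 0.028, 0, 0, 1], [0.18, 0.042, 0, 0, 1], [0.24, 0.056, 0, 0, 1], [0.3, 0.07, 0, 0, 1], [0.35, 0.082, 0, 0, 1], [0.385, 0.09, 0, 0, 1], [0.396, 0.0925, 0.04, 0, 1], [0.396, 0.0925, 0.08, 0, 1], [0.396, 0.0925, 0.11, 0, 1], [0.396, 0.0925, 0.128, 0, 1], [0.396, 0.0925, 0.132, 0, 1]]]}}

```text
clock: 11.2
position: [0.5461, 0.2494, 0.0505]
ee_rot: [-0.003, 0.55, 0.835, -0.004]
contact_force: [-6.3, -1.1, 12.7]
width: 0.0539
gripper_force: 41.8
```

Emit:
{"api": "move_arm", "payload": {"deltas": [[[0, 0, 0.002, 0, 1], [0, 0, 0.004, 0, 1], [0, 0, 0.004, 0, 1], [0, 0, 0.004, 0, 1]]]}}

```text
clock: 11.6
position: [0.5461, 0.2495, 0.0505]
ee_rot: [-0.002, 0.55, 0.835, -0.003]
contact_force: [-5.9, -1.5, 11.8]
width: 0.0538
gripper_force: 41.5
```

Emit:
{"api": "move_arm", "payload": {"deltas": [[[0, 0, 0, 0, -1], [0, 0, 0, 0, -1], [0, 0, 0, 0, -1], [0, 0, 0, 0, -1], [0, 0, -0.03, 0, -1], [0, 0, -0.09, 0, -1], [0, 0, -0.15, 0, -1], [0, 0, -0.19, 0, -1], [-0.05, -0.026, -0.19, 0.07, -1], [-0.1, -0.053, -0.19, 0.14, -1], [-0.15, -0.08, -0.19, 0.21, -1], [-0.2, -0.106, -0.19, 0.28, -1]]]}}

```text
clock: 12.8
position: [0.5343, 0.0684, 0.2025]
ee_rot: [0.0, 0.77, 0.638, 0.0]
contact_force: [0.7, -0.3, -0.5]
width: 0.0855
gripper_force: 0.0
```

Run:
```python
from h import *
print(manip.get_state()['position'],axis(),todelta(.528-manip.get_state()['position'][0],-.016-manip.get_state()['position'][1]))
c,im=snap('top');cv2.imwrite('pics/t1.png',im[170:390,110:420])
```

```text
[0.53428844 0.06841865 0.20245485] 79.35494565198805 [-1.05159335e-01  1.17674365e-02  2.86401263e-06]
```

View pics/t1.png

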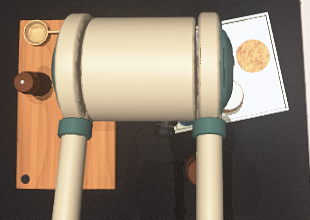

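The mill stands upright at (33,83) in the crop; the tin is hidden under the arm.

Emit:
{"api": "move_arm", "payload": {"deltas": [[[-0.06, 0.006, 0, 0.07, -1], [-0.105, 0.012, 0, 0.14, -1], [-0.105, 0.012, 0, 0.22, -1], [-0.105, 0.012, 0.06, 0.22, -1], [-0.105, 0.012, 0.08, 0.22, -1], [-0.105, 0.012, 0.08, 0.22, -1], [-0.105, 0.012, 0.08, 0.22, -1], [-0.105, 0.012, 0.08, 0.22, -1]]]}}

```text
clock: 13.65
position: [0.5303, -0.0145, 0.1398]
ee_rot: [0.001, 0.894, 0.448, 0.001]
contact_force: [0.2, 0.3, -0.8]
width: 0.0854
gripper_force: 0.0
```

Run:
```python
from h import *
c,im=snap('wrist','w4');p=manip.get_state()['position'];print(p,axis())
R=quat(manip.get_state()['ee_rot']);np.savez('w4.npz',K=c[0],d=c[1],R=c[2],t=c[3])
g=cv2.GaussianBlur(cv2.cvtColor(im,6),(5,5),0)
print(proj(c,[[.528,-.016,.085],[.528,-.016,.005]]).round(1).tolist())
```

```text
[ 0.53032131 -0.01447089  0.13991087] 53.28355918693427
[[322.4, 279.5], [323.6, 235.5]]
```

View pics/w4.png

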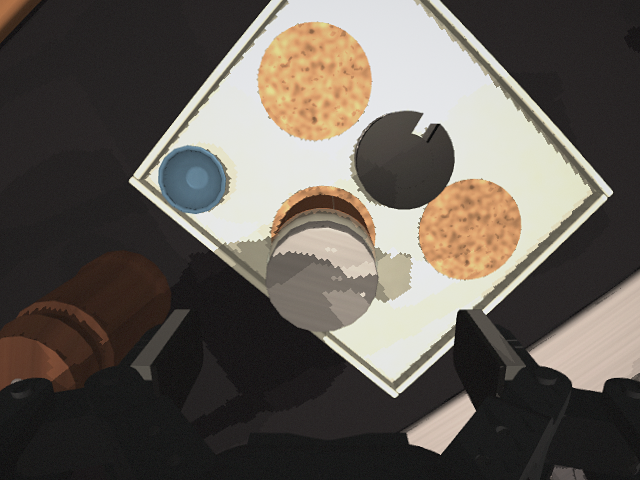

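Bare corks show at (315,81) (mill) and (470,229) (tin). The jar lid is at (322,276), and the cap is at (405,160) with its notch towards (428,128). The spare mill at left clears the finger.

```bash
cat > cork.py <<'E'
from h import *
def corks(c,im):
    hsv=cv2.cvtColor(im,40);m=((hsv[...,0]<25)&(hsv[...,1]>50)&(hsv[...,2]>140)).astype(np.uint8)*255
    m=cv2.morphologyEx(m,cv2.MORPH_CLOSE,np.ones((9,9)));m=cv2.morphologyEx(m,cv2.MORPH_OPEN,np.ones((5,5)))
    for n in cv2.findContours(m,0,1)[0]:
        if 1500<cv2.contourArea(n):
            w=cast(c,n.reshape(-1,2),.005)[:,:2]*1000
            (x,y),(a,b),_=cv2.fitEllipse(w.astype(np.float32));print('cork',round(x,1),round(y,1),round(a,1),round(b,1))
def capfit(c,im,guess,z,R=28):
    "cap centre and notch angle: rectify the plane z at 0.25 mm/px"
    n=320;a=(np.arange(n)-n/2)*.25e-3
    X,Y=np.meshgrid(guess[0]+a,guess[1]+a);P=np.c_[X.ravel(),Y.ravel(),np.full(X.size,z)]
    uv=proj(c,P).astype(np.float32).reshape(n,n,2);r=cv2.remap(im,uv,None,1);g=cv2.cvtColor(r,6)
    m=cv2.morphologyEx((g<100).astype(np.uint8),cv2.MORPH_OPEN,np.ones((9,9)))
    l,st,ct=cv2.connectedComponentsWithStats(m)[1:]
    i=l[n//2,n//2] or 1+np.argmax(st[1:,4]);mm=(l==i).astype(np.uint8);cn=max(cv2.findContours(mm,0,1)[0],key=cv2.contourArea)
    (x,y),rr=cv2.minEnclosingCircle(cn)
    th=np.radians(np.arange(0,360,.5));f=[]
    prof=np.mean([mm[np.clip((y+q*4*np.sin(th)).astype(int),0,n-1),np.clip((x+q*4*np.cos(th)).astype(int),0,n-1)] for q in(19,20,21,22,23,24)],0)
    w=1-prof;ang=np.degrees(np.angle((w*np.exp(1j*th)).sum()))
    print('cap',((np.array([x,y])-n/2)*.25+np.array(guess)*1000).round(1),'r',round(rr/4,1),'notch',round(ang,1),'gap deg',w.sum()/2)
    return r
E
python3 - <<'E'
from cork import *
z=np.load('w4.npz');c=(z['K'],z['d'],z['R'],z['t']);im=cv2.imread('pics/w4.png')
corks(c,im);capfit(c,im,(.594,-.004),.029)
E
```

```text
cork 606.8 -70.6 67.6 67.9
cork 580.4 63.3 67.5 67.6
cap [594.9  -3. ] r 28.6 notch 28.2 gap deg 18.583333333333336
```

Emit:
{"api": "move_arm", "payload": {"deltas": [[[0, 0, 0.05, 0, -1], [0, 0, 0.09, 0, -1], [0, 0, 0.11, 0, -1], [0, 0, 0.12, 0, -1], [0, 0, 0.124, 0, -1], [0, 0, 0.124, 0, -1], [0, 0, 0.124, 0, 1], [0, 0, 0.124, 0, 1], [0, 0, 0.124, 0, 1], [0, 0, 0.124, 0, 1], [0, 0, 0.124, 0, 1], [0, 0, 0.124, 0, 1]]]}}

```text
clock: 14.9
position: [0.5293, -0.0142, 0.0405]
ee_rot: [0.0, 0.894, 0.448, 0.001]
contact_force: [-1.5, 0.1, 6.2]
width: 0.0573
gripper_force: 42.3
```

Emit:
{"api": "move_arm", "payload": {"deltas": [[[0, 0, -0.02, 0, 1], [0, 0, -0.06, 0, 1], [0, 0, -0.11, 0, 1], [0, 0, -0.15, 0, 1], [0.033, -0.049, -0.15, 0, 1], [0.066, -0.098, -0.15, 0, 1], [0.1, -0.147, -0.15, 0, 1], [0.133, -0.196, -0.15, 0, 1], [0.166, -0.245, -0.15, 0, 1], [0.2, -0.295, -0.15, 0, 1], [0.225, -0.332, -0.15, 0, 1], [0.233, -0.344, -0.15, 0, 1]]]}}

```text
clock: 16.1
position: [0.4184, 0.3025, 0.1593]
ee_rot: [-0.001, 0.893, 0.45, 0.0]
contact_force: [0.4, -0.0, -3.3]
width: 0.0571
gripper_force: 44.1
```

Emit:
{"api": "move_arm", "payload": {"deltas": [[[0, 0, 0, 0, 1], [0, 0, 0.04, 0, 1], [0, 0, 0.08, 0, 1], [0, 0, 0.11, 0, 1], [0, 0, 0.128, 0, 1], [0, 0, 0.133, 0, 1], [0, 0, 0.136, 0, 1], [0, 0, 0.136, 0, 1], [0, 0, 0.136, 0, 1]]]}}

```text
clock: 17.0
position: [0.4211, 0.2997, 0.0514]
ee_rot: [-0.0, 0.894, 0.448, 0.001]
contact_force: [0.1, 0.3, -2.6]
width: 0.0571
gripper_force: 44.4
```

Emit:
{"api": "move_arm", "payload": {"deltas": [[[0, 0, 0.002, 0, 1], [0, 0, 0.002, 0, 1], [0, 0, 0.002, 0, -1], [0, 0, 0.002, 0, -1], [0, 0, 0.002, 0, -1], [0, 0, 0.002, 0, -1], [0, 0, -0.03, 0, -1], [0, 0, -0.09, 0, -1], [0, 0, -0.14, 0, -1], [-0.02, 0.05, -0.14, 0.07, -1], [-0.04, 0.1, -0.14, 0.14, -1], [-0.06, 0.15, -0.14, 0.21, -1]]]}}

```text
clock: 18.2
position: [0.4881, 0.1885, 0.1631]
ee_rot: [-0.0, 0.971, 0.24, 0.001]
contact_force: [1.3, 1.2, -0.1]
width: 0.0856
gripper_force: 0.0
```

Run:
```python
from h import *
s=manip.get_state();p=s['position'];print(p,s['ee_rot'],axis(),todelta(.5949-p[0],-.003-p[1]))
```

```text
[0.48811428 0.18847164 0.16311152] [-3.69450488e-05  9.70712129e-01  2.40244530e-01  7.25951016e-04] 27.80196514019773 [6.44159552e-03 2.73969708e-01 8.51061236e-05]
```

Emit:
{"api": "move_arm", "payload": {"deltas": [[[0.0015, 0.06, 0, 0.04, -1], [0.003, 0.12, 0, 0.04, -1], [0.005, 0.18, 0, 0.04, -1], [0.006, 0.23, 0, 0.04, -1], [0.006, 0.26, 0, 0.04, -1], [0.006, 0.274, 0, 0.04, -1], [0.006, 0.274, 0, 0.04, -1], [0.006, 0.274, 0, 0.04, -1], [0.006, 0.274, 0, 0.04, -1]]]}}

```text
clock: 19.1
position: [0.594, -0.0004, 0.1625]
ee_rot: [-0.0, 0.979, 0.202, -0.0]
contact_force: [-0.3, -0.3, -0.5]
width: 0.0855
gripper_force: 0.0
```

Run:
```python
from cork import *
c,im=snap('wrist','w5');print(manip.get_state()['position'],axis())
corks(c,im);r=capfit(c,im,(.5945,-.003),.029)
cv2.imwrite('pics/w5b.png',np.hstack([cv2.resize(im,(427,320)),r]))
```

```text
[ 5.94091602e-01 -4.20661110e-04  1.62586134e-01] 23.353269558895082
cork 610.7 -71.1 58.0 71.1
cork 578.9 62.5 66.5 71.9
cork 587.6 227.1 40.2 209.5
cap [587.  -12.1] r 41.3 notch -114.8 gap deg 98.75
```

View pics/w5b.png

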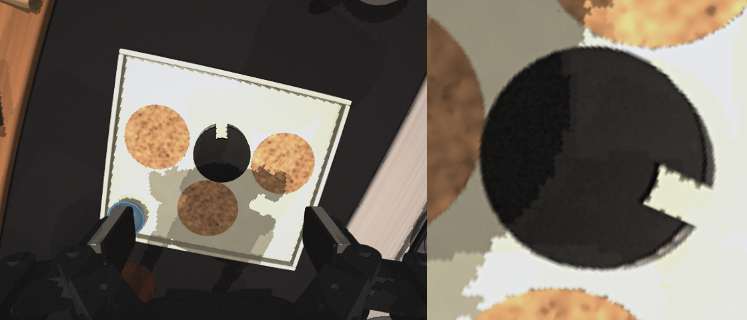

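The rectified crop shows the cap centre at (593,157), which is world (0.596, -0.004). The notch axis lies at about 24°, in line with the tool's x (23.4°).

Emit:
{"api": "move_arm", "payload": {"deltas": [[[0, 0.001, 0, 0, -1], [0, 0.001, 0.05, 0, -1], [0, 0.001, 0.1, 0, -1], [0, 0.001, 0.14, 0, -1], [0, 0.001, 0.165, 0, -1], [0, 0.001, 0.178, 0, -1], [0, 0.001, 0.185, 0, -1], [0, 0.001, 0.187, 0, -1], [0, 0.001, 0.187, 0, -1], [0, 0.001, 0.187, 0, -1]]]}}

```text
clock: 20.15
position: [0.5961, -0.0027, 0.0141]
ee_rot: [0.0, 0.979, 0.202, 0.001]
contact_force: [-0.4, 0.4, 0.2]
width: 0.085
gripper_force: 0.0
```

Emit:
{"api": "move_arm", "payload": {"deltas": [[[0, 0, 0, 0, 1], [0, 0, 0, 0, 1], [0, 0, 0, 0, 1], [0, 0, 0, 0, 1], [0, 0, 0, 0, 1], [0, 0, 0, 0, 1], [0, 0, 0, 0, 1], [0, 0, 0, 0, 1]]], "squeeze": 40}}

```text
clock: 20.95
position: [0.5955, -0.0026, 0.0139]
ee_rot: [0.0, 0.979, 0.202, 0.001]
contact_force: [-1.1, 0.1, 4.8]
width: 0.0541
gripper_force: 41.8
```

Emit:
{"api": "move_arm", "payload": {"deltas": [[[0, 0, -0.01, 0, 1], [0, 0, -0.05, 0, 1], [0, 0, -0.1, 0, 1], [0, 0, -0.15, 0, 1], [0, 0, -0.18, 0, 1], [-0.05, 0.022, -0.18, 0.07, 1], [-0.1, 0.045, -0.18, 0.14, 1], [-0.15, 0.067, -0.18, 0.21, 1], [-0.2, 0.09, -0.18, 0.28, 1], [-0.25, 0.112, -0.18, 0.35, 1], [-0.3, 0.134, -0.18, 0.42, 1], [-0.35, 0.156, -0.18, 0.49, 1]]]}}

```text
clock: 22.15
position: [0.3858, -0.2288, 0.1572]
ee_rot: [0.0, 0.951, -0.308, 0.0]
contact_force: [-0.2, -0.4, -1.5]
width: 0.0538
gripper_force: 42.7
```

Run:
```python
from h import *
s=manip.get_state();p=s['position'];print(p,s['ee_rot'],axis(),todelta(.362-p[0],-.257-p[1]),s['width'])
```

```text
[ 0.38576154 -0.22875644  0.15723293] [ 1.18724441e-04  9.51418641e-01 -3.07900106e-01  2.83728435e-04] -35.865454097545346 [-3.38598529e-03  4.60124302e-02  2.79918869e-07] 0.053781224999067345
```

Emit:
{"api": "move_arm", "payload": {"deltas": [[[-0.003, 0.046, 0, 0.0675, 1], [-0.003, 0.046, 0, 0.0675, 1], [-0.003, 0.046, 0, 0.0675, 1], [-0.003, 0.046, 0, 0.0675, 1], [-0.003, 0.046, 0, 0.0675, 1], [-0.003, 0.046, 0, 0.0675, 1]]]}}

```text
clock: 22.75
position: [0.3645, -0.2556, 0.1568]
ee_rot: [-0.0, 0.929, -0.371, -0.0]
contact_force: [0.7, 0.3, -1.3]
width: 0.0539
gripper_force: 42.8
```

Run:
```python
from h import *
c,im=snap('wrist','w6');np.savez('w6.npz',K=c[0],d=c[1],R=c[2],t=c[3]);p=manip.get_state()['position'];print(p,axis())
print(proj(c,[[.42,-.3125,.033],[.4356,-.3277,.036]]).round(1))
n=320;a=(np.arange(n)-n/2)*.25e-3
X,Y=np.meshgrid(.42+a,-.3125+a);uv=proj(c,np.c_[X.ravel(),Y.ravel(),np.full(X.size,.022)]).astype(np.float32).reshape(n,n,2)
r=cv2.remap(im,uv,None,1);cv2.imwrite('pics/w6b.png',np.hstack([cv2.resize(im,(427,320)),r]))
```

```text
[ 0.36443845 -0.25566046  0.15682756] -43.52501291970887
[[334.2 104.5]
 [335.   64.4]]
```

View pics/w6b.png

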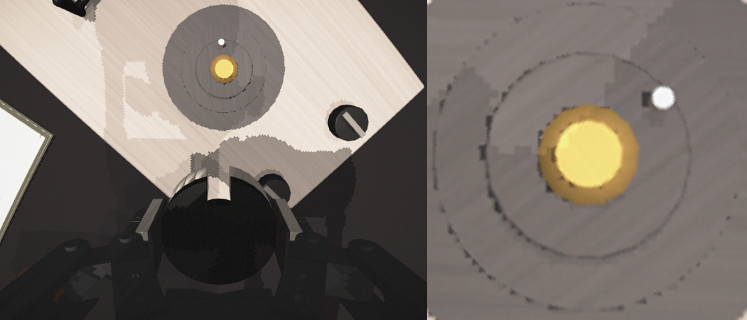

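The held cap's notch is at (219,185), pointing along the tool's x. The burner spigot is at (588,155) in the rectified crop, and the white pin is at (663,98), in direction about -37°.

Run:
```python
from cork import *
z=np.load('w6.npz');c=(z['K'],z['d'],z['R'],z['t']);im=cv2.imread('pics/w6.png')
h=cv2.cvtColor(im,40)
def cen(m,x0,y0,x1,y1):
    k=np.zeros(m.shape,np.uint8);k[y0:y1,x0:x1]=m[y0:y1,x0:x1];n=max(cv2.findContours(k,0,1)[0],key=cv2.contourArea);return np.array(cv2.minEnclosingCircle(n)[0]),cv2.contourArea(n)
p,a=cen((h[...,1]<40)&(h[...,2]>190),318,50,345,78);s,b=cen((h[...,1]>90)&(h[...,2]>220),300,80,370,135);s2,b2=cen((h[...,1]>90),300,80,370,135)
P=cast(c,[p],.036)[0];S=cast(c,[s],.033)[0];S2=cast(c,[s2],.0225)[0]
print(p,a,s,b,s2,b2,P,S,S2);[print(np.linalg.norm(P[:2]-q[:2]),np.degrees(np.arctan2(P[1]-q[1],P[0]-q[0]))) for q in(S,S2,np.array([.4204,-.3138]))]
r=capfit(c,im,manip.get_state()['position'][:2],.172)
s=manip.get_state();print(s['position'],axis())
```

```text
[331.44116211  62.38235474] 56.0 [335.44076538 102.65034485] 575.5 [335.58334351 102.83333588] 1336.5 [ 0.43773495 -0.32698822  0.036     ] [ 0.42026299 -0.31371794  0.033     ] [ 0.42029909 -0.31412382  0.0225    ]
0.021940139466113662 -37.21736241992175
0.021667994202922317 -36.42040457817241
0.021781404240442562 -37.26344936635428
cap [ 364.3 -255.8] r 56.4 notch -41.1 gap deg 24.91666666666667
[ 0.36443845 -0.25566046  0.15682756] -43.52501291970887
```

Emit:
{"api": "move_arm", "payload": {"deltas": [[[0.05, 0.0015, 0, -0.046, 1], [0.101, 0.003, 0, -0.046, 1], [0.101, 0.003, 0, -0.046, 1], [0.101, 0.003, 0.05, -0.046, 1], [0.101, 0.003, 0.096, -0.046, 1], [0.101, 0.003, 0.096, -0.046, 1], [0.101, 0.003, 0.096, -0.046, 1], [0.101, 0.003, 0.096, -0.046, 1], [0.101, 0.003, 0.096, -0.046, 1], [0.101, 0.003, 0.096, -0.046, 1]]]}}

```text
clock: 23.8
position: [0.4214, -0.3146, 0.0816]
ee_rot: [0.001, 0.945, -0.327, 0.001]
contact_force: [0.5, -0.4, -1.3]
width: 0.0539
gripper_force: 43.1
```

Run:
```python
from h import *
s=manip.get_state();p=s['position'];print(p,axis(),todelta(.4203-p[0],-.3138-p[1]),s['qd'].round(3))
c,im=snap('wrist');cv2.imwrite('pics/w7.png',im[150:450,170:490])
```

```text
[ 0.42143735 -0.31455048  0.08160935] -38.11755015305099 [-1.69756519e-03  1.39527581e-04 -5.18284186e-06] [-0.001  0.005  0.009 -0.002 -0.002 -0.002]
```

View pics/w7.png

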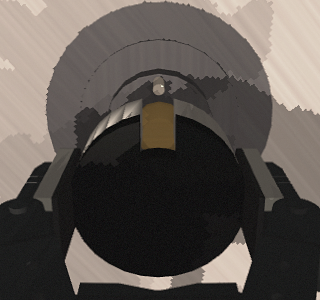

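The pin at (158,88) lines up with the notch at (158,125). Lowering now.

Emit:
{"api": "move_arm", "payload": {"deltas": [[[-0.0017, 0, 0.015, 0, 1], [-0.0017, 0, 0.025, 0, 1], [-0.0017, 0, 0.032, 0, 1], [-0.0017, 0, 0.038, 0, 1], [-0.0017, 0, 0.044, 0, 1], [-0.0017, 0, 0.049, 0, 1], [-0.0017, 0, 0.054, 0, 1], [-0.0017, 0, 0.058, 0, 1], [-0.0017, 0, 0.061, 0, 1], [-0.0017, 0, 0.061, 0, 1]]]}}

```text
clock: 24.85
position: [0.4196, -0.3131, 0.0311]
ee_rot: [-0.0, 0.945, -0.327, -0.0]
contact_force: [-0.1, 0.0, -1.4]
width: 0.0537
gripper_force: 43.2
```

Emit:
{"api": "move_arm", "payload": {"deltas": [[[0, 0, 0.001, 0, 1], [0, 0, 0.002, 0, 1], [0, 0, 0.003, 0, 1], [0, 0, 0.004, 0, 1], [0, 0, 0.004, 0, 1]]]}}

```text
clock: 25.35
position: [0.4197, -0.3132, 0.0309]
ee_rot: [0.0, 0.945, -0.327, 0.001]
contact_force: [-3.6, 3.5, 19.7]
width: 0.0541
gripper_force: 45.0
```

Emit:
{"api": "move_arm", "payload": {"deltas": [[[0, 0, -0.003, 0, 1], [0, 0, -0.003, 0, -1], [0, 0, -0.003, 0, -1], [0, 0, -0.003, 0, -1], [0, 0, -0.003, 0, -1], [0, 0, -0.003, 0, -1], [0, 0, -0.05, 0, -1], [0, 0, -0.1, 0, -1], [0, 0, -0.15, 0, -1], [0, 0, -0.17, 0, -1], [0, 0, -0.17, 0, -1], [0, 0, -0.17, 0, -1]]]}}

```text
clock: 26.55
position: [0.4192, -0.3127, 0.1634]
ee_rot: [-0.0, 0.945, -0.327, -0.0]
contact_force: [-0.1, -0.8, 0.1]
width: 0.0853
gripper_force: 0.0
```

Run:
```python
from cork import *
c,im=snap('wrist');p=manip.get_state()['position'];print(p,axis())
n=320;a=(np.arange(n)-n/2)*.25e-3
def rect(z):
    X,Y=np.meshgrid(.4203+a,-.3138+a);uv=proj(c,np.c_[X.ravel(),Y.ravel(),np.full(X.size,z)]).astype(np.float32).reshape(n,n,2);return cv2.remap(im,uv,None,1)
cv2.imwrite('pics/w8.png',np.hstack([im[100:420,160:480],rect(.046)]))
capfit(c,im,(.4203,-.3138),.046)
```

```text
[ 0.41883852 -0.31231801  0.16266146] -38.1237826111169
cap [ 425.2 -317.4] r 50.4 notch -21.0 gap deg 9.666666666666664
```

View pics/w8.png

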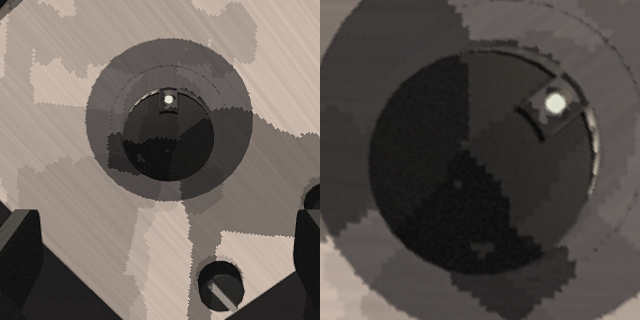

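The cap is fully home: concentric at (160,162) in the rectified crop, at the seated height, with the white pin centred in the notch. Next I return the jar.

Emit:
{"api": "move_arm", "payload": {"deltas": [[[0, 0, -0.06, -0.07, -1], [0, 0, -0.12, -0.14, -1], [-0.037, -0.048, -0.12, -0.21, -1], [-0.074, -0.095, -0.12, -0.28, -1], [-0.111, -0.143, -0.12, -0.35, -1], [-0.148, -0.19, -0.12, -0.42, -1], [-0.185, -0.238, -0.12, -0.49, -1], [-0.222, -0.285, -0.12, -0.56, -1], [-0.259, -0.333, -0.12, -0.63, -1], [-0.296, -0.38, -0.12, -0.7, -1], [-0.333, -0.428, -0.12, -0.762, -1], [-0.37, -0.475, -0.12, -0.762, -1]]]}}

```text
clock: 27.8
position: [0.4202, 0.1704, 0.2582]
ee_rot: [-0.0, 0.893, 0.45, -0.002]
contact_force: [0.6, 0.6, 0.4]
width: 0.0851
gripper_force: 0.0
```

Run:
```python
from h import *
s=manip.get_state();p=s['position'];print(p,axis(),todelta(.4211-p[0],.2997-p[1]))
```

```text
[0.42019371 0.17038246 0.25820205] 53.448737250733934 [ 0.13052912 -0.09535796 -0.0001488 ]
```

Emit:
{"api": "move_arm", "payload": {"deltas": [[[0.045, -0.033, 0, 0, -1], [0.09, -0.066, 0, 0, -1], [0.131, -0.095, 0, 0, -1], [0.131, -0.095, 0.05, 0, -1], [0.131, -0.095, 0.1, 0, -1], [0.131, -0.095, 0.14, 0, -1], [0.131, -0.095, 0.14, 0, -1], [0.131, -0.095, 0.14, 0, -1], [0.131, -0.095, 0.14, 0, -1], [0.131, -0.095, 0.14, 0, -1]]]}}

```text
clock: 28.8
position: [0.4242, 0.2985, 0.1498]
ee_rot: [-0.0, 0.894, 0.449, 0.002]
contact_force: [0.0, 0.1, -0.1]
width: 0.0855
gripper_force: 0.0
```

Run:
```python
from h import *
s=manip.get_state();p=s['position'];print(p,axis(),todelta(.4211-p[0],.2997-p[1],.05-p[2]))
c,im=snap('wrist','w9')
print(proj(c,[[.421,.30,.095],[.5461,.2495,.097],[.55,.355,.102]]))
```

```text
[0.42421581 0.29854136 0.14982014] 53.30407292161321 [-0.00157194 -0.00417566  0.12476459]
[[317.21513669 275.92316331]
 [600.23693223 206.42287586]
 [494.14929083  -7.76065793]]
```

View pics/w9.png

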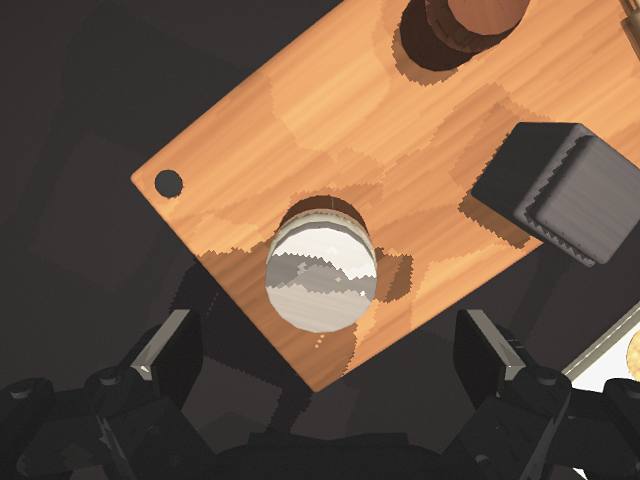

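The jar (321,277), tin (580,195) and mill (460,30) all stand upright on the board.

Emit:
{"api": "move_arm", "payload": {"deltas": [[[-0.0015, -0.003, 0.05, 0, -1], [-0.0015, -0.003, 0.09, 0, -1], [-0.0015, -0.003, 0.11, 0, -1], [-0.0015, -0.003, 0.12, 0, -1], [-0.0015, -0.003, 0.124, 0, -1], [-0.0015, -0.003, 0.124, 0, -1], [-0.0015, -0.003, 0.124, 0, 1], [-0.0015, -0.003, 0.124, 0, 1], [-0.0015, -0.003, 0.124, 0, 1], [-0.0015, -0.003, 0.124, 0, 1], [-0.0015, -0.003, 0.124, 0, 1], [-0.0015, -0.003, 0.124, 0, 1]]]}}

```text
clock: 30.05
position: [0.421, 0.299, 0.0502]
ee_rot: [-0.0, 0.894, 0.449, 0.001]
contact_force: [-1.7, -0.3, 6.3]
width: 0.0573
gripper_force: 42.5
```

Emit:
{"api": "move_arm", "payload": {"deltas": [[[0, 0, -0.02, 0, 1], [0, 0, -0.06, 0, 1], [0, 0, -0.11, 0, 1], [0, 0, -0.14, 0, 1], [-0.033, 0.049, -0.14, 0, 1], [-0.066, 0.098, -0.14, 0, 1], [-0.1, 0.147, -0.14, 0, 1], [-0.133, 0.196, -0.14, 0, 1], [-0.166, 0.245, -0.14, 0, 1], [-0.2, 0.294, -0.14, 0, 1], [-0.225, 0.331, -0.14, 0, 1], [-0.233, 0.3425, -0.14, 0, 1]]]}}

```text
clock: 31.25
position: [0.5299, -0.0183, 0.1606]
ee_rot: [0.001, 0.894, 0.447, -0.0]
contact_force: [-0.4, -1.0, -2.1]
width: 0.057
gripper_force: 44.0
```

Emit:
{"api": "move_arm", "payload": {"deltas": [[[0, 0, 0, 0, 1], [0, 0, 0.05, 0, 1], [0, 0, 0.1, 0, 1], [0, 0, 0.12, 0, 1], [0, 0, 0.12, 0, 1], [0, 0, 0.12, 0, 1], [0, 0, 0.12, 0, 1], [0, 0, 0.12, 0, 1]]]}}

```text
clock: 32.05
position: [0.5298, -0.0144, 0.0664]
ee_rot: [0.001, 0.894, 0.449, 0.001]
contact_force: [-0.2, 0.4, -2.4]
width: 0.0571
gripper_force: 44.0
```

Run:
```python
from h import *
s=manip.get_state();p=s['position'];print(p,axis(),todelta(.5293-p[0],-.0142-p[1],.0405-p[2]),s['qd'].round(3))
```

```text
[ 0.52980925 -0.01436656  0.06637954] 53.34993592377857 [-0.00026535 -0.00071972  0.03234726] [-0.007  0.001  0.005 -0.002 -0.002  0.   ]
```

Emit:
{"api": "move_arm", "payload": {"deltas": [[[0, -0.0005, 0.015, 0, 1], [0, -0.0005, 0.025, 0, 1], [0, -0.0005, 0.031, 0, 1], [0, -0.0005, 0.033, 0, 1], [0, -0.0005, 0.033, 0, 1], [0, -0.0005, 0.033, 0, 1]]]}}

```text
clock: 32.65
position: [0.5275, -0.0144, 0.0401]
ee_rot: [-0.0, 0.894, 0.449, -0.001]
contact_force: [-5.3, 0.5, 15.8]
width: 0.0569
gripper_force: 45.7
```

Emit:
{"api": "move_arm", "payload": {"deltas": [[[0, 0, 0, 0, -1], [0, 0, 0, 0, -1], [0, 0, 0, 0, -1], [0, 0, 0, 0, -1], [0, 0, -0.03, 0, -1], [0, 0, -0.09, 0, -1], [0, 0, -0.15, 0, -1], [0, 0, -0.2, -0.07, -1], [0.05, -0.032, -0.2, -0.14, -1], [0.1, -0.065, -0.2, -0.21, -1], [0.15, -0.097, -0.2, -0.28, -1], [0.2, -0.13, -0.2, -0.35, -1]]]}}

```text
clock: 33.85
position: [0.5406, 0.1776, 0.1985]
ee_rot: [0.0, 0.672, 0.741, 0.0]
contact_force: [1.9, -1.6, 0.3]
width: 0.0853
gripper_force: 0.0
```

Run:
```python
from h import *
s=manip.get_state();p=s['position'];print(p,axis(),todelta(.5461-p[0],.2495-p[1],.0505-p[2]))
```

```text
[0.54062934 0.17758863 0.1984711 ] 95.6240652382022 [0.08879037 0.01553898 0.18496832]
```

Emit:
{"api": "move_arm", "payload": {"deltas": [[[0.05, 0.01, 0, -0.07, -1], [0.089, 0.0155, 0, -0.147, -1], [0.089, 0.0155, 0, -0.147, -1], [0.089, 0.0155, 0.05, -0.147, -1], [0.089, 0.0155, 0.09, -0.147, -1], [0.089, 0.0155, 0.09, -0.147, -1], [0.089, 0.0155, 0.09, -0.147, -1], [0.089, 0.0155, 0.09, -0.147, -1], [0.089, 0.0155, 0.09, -0.147, -1]]]}}

```text
clock: 34.75
position: [0.5477, 0.2482, 0.1285]
ee_rot: [0.001, 0.552, 0.834, 0.001]
contact_force: [0.1, -0.4, -0.0]
width: 0.0855
gripper_force: 0.0
```

Run:
```python
from h import *
s=manip.get_state();p=s['position'];print(p,axis(),todelta(.5461-p[0],.2495-p[1],.0505-p[2]))
```

```text
[0.54769773 0.24819268 0.1285153 ] 112.92560522994286 [ 0.00231488 -0.00157254  0.09751311]
```

Emit:
{"api": "move_arm", "payload": {"deltas": [[[0.002, -0.0015, 0.04, 0, -1], [0.002, -0.0015, 0.07, 0, -1], [0.002, -0.0015, 0.09, 0, -1], [0.002, -0.0015, 0.0975, 0, -1], [0.002, -0.0015, 0.0975, 0, -1], [0.002, -0.0015, 0.0975, 0, -1], [0.002, -0.0015, 0.0975, 0, 1], [0.002, -0.0015, 0.0975, 0, 1], [0.002, -0.0015, 0.0975, 0, 1], [0.002, -0.0015, 0.0975, 0, 1], [0.002, -0.0015, 0.0975, 0, 1], [0.002, -0.0015, 0.0975, 0, 1]]]}}

```text
clock: 35.95
position: [0.5456, 0.2494, 0.0497]
ee_rot: [0.001, 0.552, 0.834, 0.001]
contact_force: [1.4, 0.4, 5.9]
width: 0.0532
gripper_force: 42.9
```

Emit:
{"api": "move_arm", "payload": {"deltas": [[[0, 0, -0.02, 0, 1], [0, 0, -0.06, 0, 1], [0, 0, -0.11, 0, 1], [0, 0, -0.14, 0, 1], [-0.06, -0.013, -0.14, 0, 1], [-0.12, -0.026, -0.14, 0, 1], [-0.18, -0.039, -0.14, 0, 1], [-0.24, -0.052, -0.14, 0, 1], [-0.3, -0.065, -0.14, 0, 1], [-0.35, -0.075, -0.14, 0, 1], [-0.385, -0.083, -0.14, 0, 1], [-0.398, -0.085, -0.14, 0, 1]]]}}

```text
clock: 37.15
position: [0.6059, -0.0738, 0.1595]
ee_rot: [-0.0, 0.554, 0.833, -0.001]
contact_force: [-0.4, -0.1, -1.4]
width: 0.0537
gripper_force: 42.8
```

Emit:
{"api": "move_arm", "payload": {"deltas": [[[0, 0, 0, 0, 1], [0, 0, 0, 0, 1], [0, 0, 0.05, 0, 1], [0, 0, 0.1, 0, 1], [0, 0, 0.12, 0, 1], [0, 0, 0.12, 0, 1], [0, 0, 0.12, 0, 1], [0, 0, 0.12, 0, 1], [0, 0, 0.12, 0, 1], [0, 0, 0.12, 0, 1]]]}}

```text
clock: 38.15
position: [0.6069, -0.0706, 0.0658]
ee_rot: [0.001, 0.552, 0.834, 0.0]
contact_force: [-0.7, 0.3, -1.7]
width: 0.0537
gripper_force: 42.8
```

Run:
```python
from h import *
s=manip.get_state();p=s['position'];print(p,axis(),todelta(.6073-p[0],-.0702-p[1],.0406-p[2]),s['qd'].round(3))
```

```text
[ 0.6069088  -0.07063085  0.06576527] 112.96986830952763 [0.00034609 0.00059905 0.03145739] [-0.005  0.005  0.006 -0.001 -0.    -0.003]
```

Emit:
{"api": "move_arm", "payload": {"deltas": [[[0, 0.0005, 0.015, 0, 1], [0, 0.0005, 0.025, 0, 1], [0, 0.0005, 0.03, 0, 1], [0, 0.0005, 0.032, 0, 1], [0, 0.0005, 0.032, 0, 1], [0, 0.0005, 0.032, 0, 1]]]}}

```text
clock: 38.75
position: [0.6054, -0.0704, 0.0397]
ee_rot: [-0.001, 0.552, 0.834, -0.0]
contact_force: [-5.6, 0.2, 7.5]
width: 0.0535
gripper_force: 43.0
```

Emit:
{"api": "move_arm", "payload": {"deltas": [[[0, 0, 0, 0, -1], [0, 0, 0, 0, -1], [0, 0, 0, 0, -1], [0, 0, 0, 0, -1], [0, 0, -0.03, 0, -1], [0, 0, -0.09, 0, -1], [0, 0, -0.15, 0, -1], [0, 0, -0.2, 0, -1], [0.06, 0.016, -0.2, 0.05, -1], [0.12, 0.032, -0.2, 0.1, -1], [0.18, 0.049, -0.2, 0.1, -1], [0.24, 0.066, -0.2, 0.1, -1]]]}}

```text
clock: 39.95
position: [0.5799, 0.1285, 0.199]
ee_rot: [0.0, 0.637, 0.771, 0.0]
contact_force: [0.4, 0.6, 0.0]
width: 0.0853
gripper_force: 0.0
```

Run:
```python
from h import *
s=manip.get_state();p=s['position'];print(p,axis(),todelta(.5504-p[0],.355-p[1],.050-p[2]))
```

```text
[0.57990804 0.12852374 0.19901493] 100.90895598292673 [0.28493397 0.01724236 0.18631913]
```

Emit:
{"api": "move_arm", "payload": {"deltas": [[[0.06, 0.004, 0, 0, -1], [0.12, 0.008, 0, 0, -1], [0.18, 0.012, 0, 0, -1], [0.24, 0.015, 0, 0, -1], [0.275, 0.017, 0, 0, -1], [0.285, 0.017, 0, 0, -1], [0.285, 0.017, 0.05, 0, -1], [0.285, 0.017, 0.08, 0, -1], [0.285, 0.017, 0.08, 0, -1], [0.285, 0.017, 0.08, 0, -1], [0.285, 0.017, 0.08, 0, -1], [0.285, 0.017, 0.08, 0, -1]]]}}

```text
clock: 41.15
position: [0.5515, 0.3535, 0.1369]
ee_rot: [0.001, 0.637, 0.771, 0.002]
contact_force: [-0.5, -0.1, 0.0]
width: 0.0852
gripper_force: 0.0
```

Run:
```python
from h import *
s=manip.get_state();p=s['position'];print(p,axis(),todelta(.5504-p[0],.355-p[1],.050-p[2]))
```

```text
[0.55151467 0.35346714 0.13686444] 100.92582797830933 [ 0.00204395 -0.00137388  0.10857847]
```

Emit:
{"api": "move_arm", "payload": {"deltas": [[[0.002, -0.0015, 0.04, 0, -1], [0.002, -0.0015, 0.08, 0, -1], [0.002, -0.0015, 0.1, 0, -1], [0.002, -0.0015, 0.108, 0, -1], [0.002, -0.0015, 0.108, 0, -1], [0.002, -0.0015, 0.108, 0, -1], [0.002, -0.0015, 0.108, 0, 1], [0.002, -0.0015, 0.108, 0, 1], [0.002, -0.0015, 0.108, 0, 1], [0.002, -0.0015, 0.108, 0, 1], [0.002, -0.0015, 0.108, 0, 1], [0.002, -0.0015, 0.108, 0, 1]]]}}

```text
clock: 42.35
position: [0.5496, 0.3551, 0.0496]
ee_rot: [0.0, 0.636, 0.771, 0.001]
contact_force: [0.3, -0.4, 5.8]
width: 0.0428
gripper_force: 41.1
```

Emit:
{"api": "move_arm", "payload": {"deltas": [[[0, 0, -0.02, 0, 1], [0, 0, -0.06, 0, 1], [0, 0, -0.11, 0, 1], [0, 0, -0.14, 0, 1], [-0.06, -0.005, -0.14, 0, 1], [-0.12, -0.01, -0.14, 0, 1], [-0.18, -0.015, -0.14, 0, 1], [-0.24, -0.02, -0.14, 0, 1], [-0.3, -0.026, -0.14, 0, 1], [-0.35, -0.03, -0.14, 0, 1], [-0.368, -0.0315, -0.14, 0, 1], [-0.368, -0.0315, -0.14, 0, 1]]]}}

```text
clock: 43.55
position: [0.5798, 0.0589, 0.1598]
ee_rot: [-0.001, 0.638, 0.77, -0.0]
contact_force: [0.7, 0.2, -2.0]
width: 0.043
gripper_force: 41.1
```

Emit:
{"api": "move_arm", "payload": {"deltas": [[[0, 0, 0, 0, 1], [0, 0, 0.05, 0, 1], [0, 0, 0.1, 0, 1], [0, 0, 0.12, 0, 1], [0, 0, 0.12, 0, 1], [0, 0, 0.12, 0, 1], [0, 0, 0.12, 0, 1], [0, 0, 0.12, 0, 1], [0, 0, 0.12, 0, 1]]]}}

```text
clock: 44.45
position: [0.5808, 0.061, 0.0657]
ee_rot: [0.001, 0.636, 0.771, 0.001]
contact_force: [0.3, -0.5, -2.1]
width: 0.0432
gripper_force: 41.2
```

Run:
```python
from h import *
s=manip.get_state();p=s['position'];print(p,axis(),todelta(.5807-p[0],.0615-p[1],.0392-p[2]),s['qd'].round(3))
```

```text
[0.58075038 0.06104171 0.06569465] 100.96542840829501 [ 5.84964053e-04 -2.85979622e-05  3.31181478e-02] [-0.005  0.006  0.007 -0.001 -0.001 -0.   ]
```

Emit:
{"api": "move_arm", "payload": {"deltas": [[[0.0006, 0, 0.015, 0, 1], [0.0006, 0, 0.025, 0, 1], [0.0006, 0, 0.031, 0, 1], [0.0006, 0, 0.0335, 0, 1], [0.0006, 0, 0.0335, 0, 1], [0.0006, 0, 0.0335, 0, 1]]]}}

```text
clock: 45.05
position: [0.579, 0.0613, 0.0396]
ee_rot: [-0.001, 0.636, 0.771, -0.0]
contact_force: [-6.0, -0.5, 15.9]
width: 0.0435
gripper_force: 42.8
```

Emit:
{"api": "move_arm", "payload": {"deltas": [[[0, 0, 0, 0, -1], [0, 0, 0, 0, -1], [0, 0, 0, 0, -1], [0, 0, 0, 0, -1], [0, 0, -0.03, 0, -1], [0, 0, -0.09, 0, -1], [0, 0, -0.15, 0, -1], [0, 0, -0.2, 0, -1], [-0.04, -0.014, -0.25, 0, -1], [-0.079, -0.028, -0.25, 0, -1], [-0.079, -0.028, -0.25, 0, -1], [-0.079, -0.028, -0.25, 0, -1]]]}}

```text
clock: 46.25
position: [0.5697, -0.0053, 0.2374]
ee_rot: [-0.0, 0.637, 0.771, 0.0]
contact_force: [0.7, 0.3, 0.2]
width: 0.0855
gripper_force: 0.0
```

Emit:
{"api": "move_arm", "payload": {"deltas": [[[0, 0, 0, 0, -1], [0, 0, 0, 0, -1], [0, 0, 0, 0, -1]]]}}

```text
clock: 46.55
position: [0.5699, -0.0041, 0.237]
ee_rot: [-0.001, 0.636, 0.772, -0.0]
contact_force: [-0.6, 0.2, 0.3]
width: 0.0855
gripper_force: 0.0
```

Run:
```python
from h import *
c,im=snap('wrist','w10');s=manip.get_state();print(s['position'],axis())
a=cv2.imread('pics/w1.png')[60:360,195:465];b=im[60:360,195:465]
cv2.imwrite('pics/cmp.png',np.hstack([a,b]))
```

```text
[ 0.56992307 -0.00422811  0.23715748] 101.01894568492224
```

View pics/cmp.png

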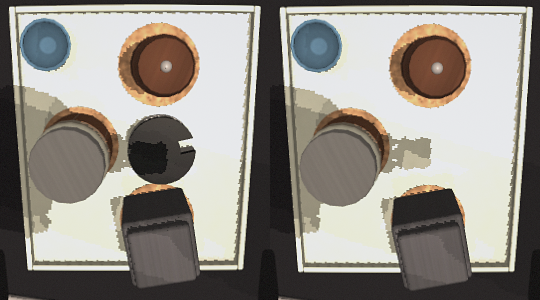

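The before/after pictures match within about 2 px. The mill tip is at (167,68), the jar lid is centred near (68,163), and the tin is in the same place. All three are upright on their corks, and the robot is clear.

```bash
python3 -c "
from rig import manip
print(manip.sign_off())"
```

```text
the job is handed in; nothing more can be done
None
```

The job is handed in at about 47 s of the 152 s: the cap is seated flat on the bare burner with its notch around the spark pin, and the jar, tin and mill stand upright on their own cork spots, matching the starting picture to within about 2 pixels (roughly 1.5 mm).

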